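# Index the bottle dial to bring the uncapped serum bottle under the cap guide

### The job

One serum bottle on the eight-place bottle dial still has its bare pump and no gold overcap: bring it under the brass cap guide ring. Lift the T-handle in the middle so that the index tooth comes clear, turn the dial the shorter way round, then feel with light pressure for the slot of the hidden index ring, so that the handle drops fully home and locks the dial with that bottle at the guide; let go of the handle. Never force the tooth against the ring, keep every bottle upright in its nest and leave the loose things around alone.

Things in the scene. Friction and masses are not known exactly. Their poses are not given: they have to be found in the camera images.
- handle_bar (a point): Centre of the dial's black rubber T-handle grip: flat-sided bar 66 mm long (point x), 18 wide (y), 22 high, on a 19 mm column on the dial's axis, its turning axis. Grip across the width from above, as deep as this point; nothing stands within 60 mm of the axis above 125 mm. Its height: 158 mm fully home, 165 mm tooth standing on the ring (as at the start), 172 mm at the upper stop.
- index_handle (a joint): Height of the T-handle above home, m: 0 fully home (tooth in a slot, dial locked), 0.007 tooth on top of the index ring between slots, 0.014 hard upper stop. At 0.008 to 0.012 the dial turns freely over the slots. It slides straight up against a spring (2.4 N at home, 0.15 N more per mm) and its 1.5 N weight; it turns with the dial without play.
- index_tooth (a point): Lower end of the 8 mm wide steel index tooth under the handle's grey arm, 55 mm from the axis, reaching down through the dial. Below, hidden by the dial, a fixed index ring has 8 radial slots, every 45 degrees, 7 mm deep, 9.6 mm wide (0.8 mm or 0.8 degrees of room each side). The tooth must not press on the ring with more than 25 N, sideways or down; spring and weight alone give 5 N.
- guide_ring (a point): Centre of the brass cap guide ring, 45 mm outside, 12 mm high, mid-height 164 mm above the table, on a thin post outside the dial, 92 mm from the axis: the one working station. Bottles pass below it. The index ring is clamped by hand: its slots lie up to 5 degrees to one side or the other of where a nest is exactly under the guide ring; there the slot must be found by feel.
- dial_base: Grey round fixed base of the dial, 254 mm across, 28 mm high, with bolt lugs and the guide ring's post; origin on the dial's axis at the table; the guide ring lies along its -x. Place and yaw vary.
- dial_rim (a point): Point on top of the aluminium dial plate (234 mm across, top 39 mm above the table), 110 mm from the axis; it turns with the dial. The dial turns both ways without end, with light friction (0.06 N m; about 0.15 N m while the tooth drags on the ring). It has eight white nests every 45 degrees, 92 mm from the axis; two are empty.
- pump_bottle: The bottle to bring under the guide: glass serum bottle 41 mm across, gold collar, bare stepped gold pump, 101 mm tall, no overcap. Origin at the centre of its underside, 39 mm above the table. It stands loosely (1 to 2 mm) in its nest and rides on the dial; do not handle it. At the start it is 57 to 123 degrees from the guide, on either side.
- capped_a: Serum bottle with its gold overcap on, 41 mm across, 114 mm tall, origin at the centre of its underside; stands loosely in a nest of the dial and must stay there upright.
- capped_b: Serum bottle with its gold overcap on, 41 mm across, 114 mm tall, origin at the centre of its underside; stands loosely in a nest of the dial and must stay there upright.
- capped_c: Serum bottle with its gold overcap on, 41 mm across, 114 mm tall, origin at the centre of its underside; stands loosely in a nest of the dial and must stay there upright.
- capped_d: Serum bottle with its gold overcap on, 41 mm across, 114 mm tall, origin at the centre of its underside; stands loosely in a nest of the dial and must stay there upright.
- capped_e: Serum bottle with its gold overcap on, 41 mm across, 114 mm tall, origin at the centre of its underside; stands loosely in a nest of the dial and must stay there upright.
- overcap_0: Loose gold overcap, 24 mm across, 36 mm tall, standing on the table beside the dial; origin at the centre of its underside. To be left alone.
- overcap_1: Loose gold overcap, 24 mm across, 36 mm tall, standing on the table beside the dial; origin at the centre of its underside. To be left alone.
- overcap_2: Loose gold overcap, 24 mm across, 36 mm tall, standing on the table beside the dial; origin at the centre of its underside. To be left alone.
- overcap_3: Loose gold overcap, 24 mm across, 36 mm tall, standing on the table beside the dial; origin at the centre of its underside. To be left alone.
- funnel: Small steel funnel, 70 x 80 x 72 mm, standing mouth down right of the dial; origin at the centre of its underside. To be left alone.
- nylon_tamper: White nylon tamper, 42 mm across, 110 mm tall, standing right of the cap press; origin at the centre of its underside. To be left alone.
Not all that is in view belongs to the job. What is shaped like the capped_d but pink or purple is not meant.

How it is judged:
By the outcome, as a careful person would: the job done as asked, in the order asked, and still so for the second after the job is handed in, with the robot touching nothing.
It also fails if it takes over 59 s, if anything falls off the work surface, if the arm or the gripper's body presses on something with over 40 N, if the wrist force passes 120 N, or if a joint passes its speed limit or range.

### The arm

A 6-joint arm with a two-finger parallel gripper is mounted at the origin on a cart in front of the work surface, level with it; the furniture and walls round the work are solid. World frame = base frame: x ahead of the robot, y to its left, z up, the work surface at z = 0. Lengths are in m, angles in rad, forces in N, time in s.
With the tool pointing down it reaches from about 0.3 to 0.875 m from the base axis. Payload 6.4 kg.
Tool frame: the origin (TCP) lies midway between the tips of the shut fingers; the grasp point (between the pads) lies 19 mm behind it; z points along the fingers, y is the line along which they close (so a half turn about z gives the same grasp; the last joint's range is limited). The gripper opens to 85 mm and grips with 20 to 120 N. Pads are 22 mm wide; open, the fingers measure 114 mm over their backs; the gripper's body (76 mm by 85 mm) begins 54 mm behind the grasp point. The pads swing forward as they close: fully open they stand 13 mm farther back than shut.
Start: joints at [0.977, 0.181, 1.607, -0, 1.354, -0.206], TCP at [0.217, 0.532, 0.231] pointing down, gripper open.
Joint ranges: [-2.99, 2.99], [-0.89, 2.07], [0.3, 2.58], [-1.14, 4.28], [0, 2.63], [-3.12, 3.12]. Speed limits (rad/s): [2.57, 2.57, 3.01, 3.14, 3.14, 3.14].

### API

Orientations are given as a unit quaternion [w, x, y, z].
In Python, from bench import sensors, vision, ctrl gives the robot as it stands.
- The arm moves only by the tool carry_out, never from a script. Its argument "deltas" is text: rows parted by semicolons, each of 7 numbers parted by spaces: the shift along the tool's x, y, z in mm, then the turn, a rotation vector about the tool's x, y, z in rad, then the closure, from 0 (fully open) to 1 (shut). In form: tx ty tz ax ay az claw; .... A call has 1 to 12 rows; each row is the pose to reach, as a shift and turn from the pose commanded when the call began, along the tool's axes at that moment; what a row does not reach only later rows make up. A row lasts 1/8 s, in which the tool goes at most 62.5 mm and 10.7 degrees, less where a joint would pass 70% of its speed; a pose out of reach is approached as far as the arm can. A call with a gripper value outside its range is refused whole. The fingers move at their own pace and stop on an object; the grip force is fixed at half the most. Time passes only in rows, so rows that repeat a pose let the fingers close. It gives the time, the measured TCP pose, the force, the opening and the grip force at its end, in the units of the state.
- sensors.get_obs(): the state, without advancing time (a new reading comes with each control period).
- vision.camera(name): name is "scene" or "top" or "wrist"; returns the picture (420x560x3 uint8, blue, green, red); there is no depth.
- vision.camera_model(name): a dict with "K" (3x3 intrinsics, pixels), "extrinsics" (4x4, takes a point from world to camera coordinates); the wrist camera has in their place "hand_eye" (4x4, takes a point from camera to tool coordinates, whose origin is the TCP and whose axes are the flange's). Camera axes: x right, y down, z forward; pixel columns grow to the right and rows downward; lengths in m; the calibration is good to about 2 mm. A picture is of the moment at which its call begins: read the wrist's pose just before it. camera_model takes no time and is no camera call.
- ctrl.hand_in(): hands the job in; it is judged then, once.
The state is a dict: "time_s": time; "q": joint angles; "dq": joint speeds; "joint_efforts": joint torques, N m; "eef_pos": TCP position; "eef_rot": TCP orientation; "wrist_force": force on the tool from outside, world axes, zero at the start; "torque": the same for the moment, N m; "opening": opening from 0.0 (shut) to 1.0 (fully open); "grasp_force": force on a finger pad.
Only numpy, scipy, OpenCV 4.12 (cv2) and the standard library are available. Lean on these libraries where they do the work, as an engineer would, in place of code of your own. Each camera call takes 0.05 s, during which the arm holds its last target. There are 200 camera calls.

## Working session

There is one attempt and no reset: what is moved stays moved. The work goes in short steps, Python scripts to look and compute and a tool call to move; the robot and the scene stay as the last step left them, time stands still between calls to the robot, and variables do not carry over. Pictures are saved under pics/ and viewed, at most 10 in all, crops included, and the job is handed in when it is done.

Besides the shell and the picture viewer there is one more tool, called by a JSON object that holds its "fn" and its "kwargs", one argument or row to a line. carry_out: Moves the arm, as the interface text tells. Its arguments: {"type":"object","properties":{"deltas":{"type":"string"}},"required":["deltas"]}

```bash
mkdir -p pics; ls; python3 - <<'E'
from bench import sensors, vision
import cv2,numpy as np
np.set_printoptions(suppress=True,precision=4)
o=sensors.get_obs();print(o)
for n in("scene","top"):
    im=vision.camera(n);cv2.imwrite(f"pics/{n}0.png",im);m=vision.camera_model(n);print(n,m["K"],m["extrinsics"])
print(vision.camera_model("wrist"))
E
```

```text
pics
{'time_s': 0.0, 'q': array([ 0.9767,  0.1815,  1.608 ,  0.    ,  1.3538, -0.2063]), 'dq': array([-0.0018, -0.0002,  0.0001, -0.0018, -0.0004,  0.0005]), 'joint_efforts': array([  0.0005, -44.4866, -35.1333,  -0.0004,   0.0091,   0.    ]), 'eef_pos': array([0.2171, 0.5318, 0.2304]), 'eef_rot': array([-0.0004,  0.1927,  0.9813, -0.0008]), 'wrist_force': array([0.2511, 0.291 , 0.2641]), 'torque': array([ 0.0047, -0.0052,  0.0033]), 'grasp_force': 0.0, 'opening': 0.9983839115205586}
scene [[469.0768   0.     276.5209]
 [  0.     469.0768 206.4148]
 [  0.       0.       1.    ]] [[ 0.7392 -0.6734  0.0132 -0.325 ]
 [-0.3953 -0.4496 -0.801   0.321 ]
 [ 0.5453  0.5869 -0.5985  1.1363]
 [ 0.      0.      0.      1.    ]]
top [[408.4009   0.     279.1359]
 [  0.     408.4009 212.4179]
 [  0.       0.       1.    ]] [[-0.001  -0.9998  0.0179  0.0762]
 [-0.9896 -0.0016 -0.1441  0.5236]
 [ 0.1441 -0.0178 -0.9894  1.0729]
 [ 0.      0.      0.      1.    ]]
{'K': array([[348.2304,   0.    , 285.0609],
       [  0.    , 348.2304, 209.5407],
       [  0.    ,   0.    ,   1.    ]]), 'hand_eye': array([[-0.001 , -0.9446, -0.3282,  0.0846],
       [ 1.    , -0.001 , -0.0001,  0.0008],
       [-0.0003, -0.3282,  0.9446, -0.1425],
       [ 0.    ,  0.    ,  0.    ,  1.    ]])}
```

View pics/top0.png

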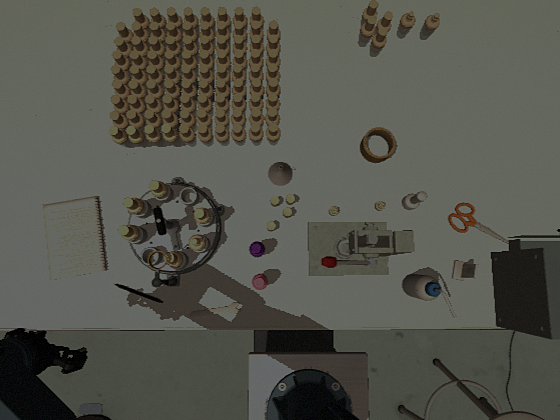

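View pics/scene0.png

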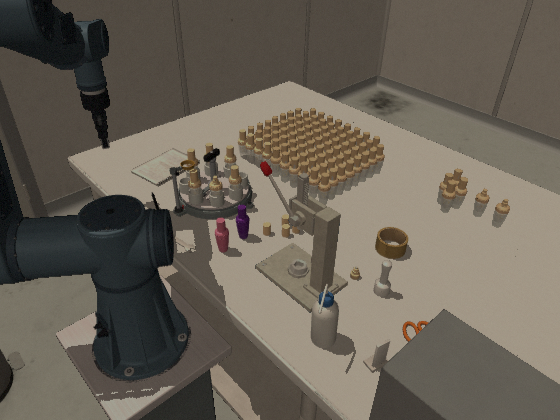

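The top view shows the dial at about (172,228) with the black handle at about (160,220). There is a brass ring near (152,257), and the guide post and foot are at about (165,280). The scene view shows the dial at about (208,185). I'll take one close crop of both views.

```bash
python3 - <<'E'
import cv2,numpy as np
a=cv2.imread("pics/top0.png")[165:295,110:240];b=cv2.imread("pics/scene0.png")[135:225,155:265]
f=lambda i,s:cv2.convertScaleAbs(cv2.resize(i,s,interpolation=cv2.INTER_CUBIC),alpha=1.7)
cv2.imwrite("pics/c1.png",f(a,(590,590)));cv2.imwrite("pics/c2.png",f(b,(770,630-35)))
E
```

```text
(no output)
```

View pics/c1.png

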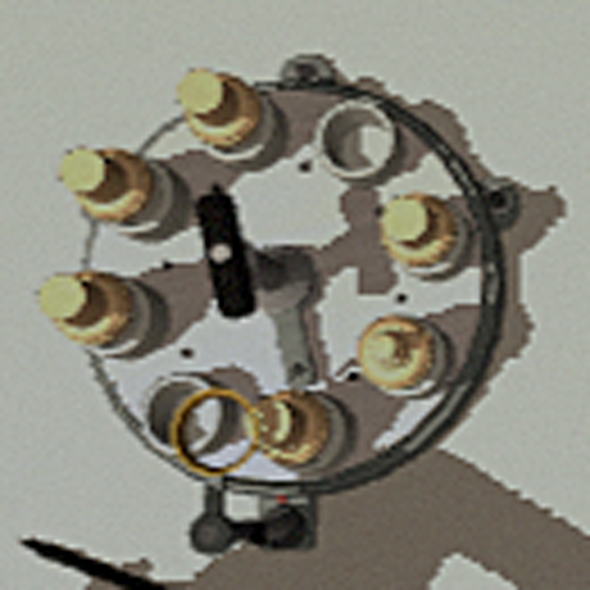

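View pics/c2.png

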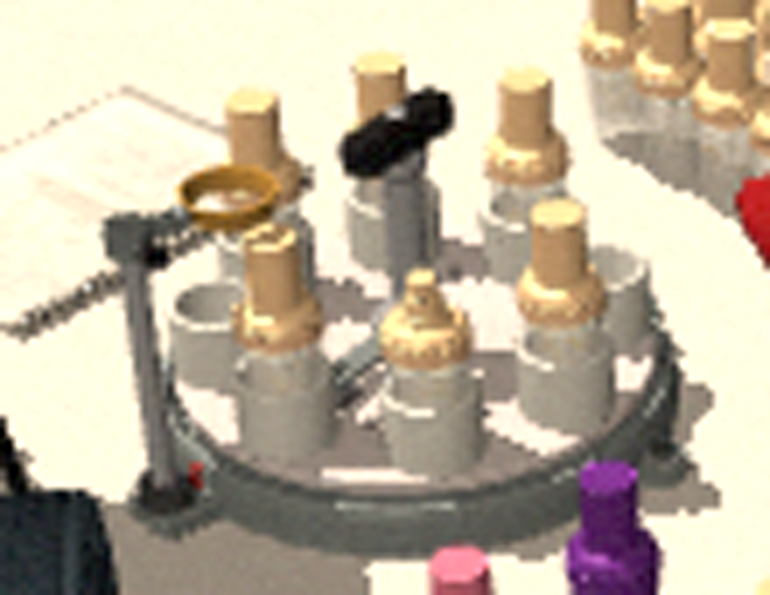

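The dial's bottles sit at c1 crop pixels. The pump bottle is (395,350), with a stepped bare pump that c2 also shows at (422,300). The capped bottles are at (203,90), (85,170), (70,297), (405,215) and (285,415), and the empty nests are at (357,140) and (185,410). The handle grip is centred at (222,252), and the guide ring is at (215,430). The pink and purple bottles, the loose bottles and the bare bottle block are not meant. I choose (395,350) as the target.

```bash
cat > h.py <<'E'
import cv2,numpy as np
from scipy.spatial.transform import Rotation as R
from bench import sensors,vision
np.set_printoptions(suppress=True,precision=4)
def ray(name,uv,z,T=None):
    m=vision.camera_model(name)
    d=np.linalg.inv(m["K"])@np.array([uv[0],uv[1],1.])
    E=np.linalg.inv(m["extrinsics"]) if T is None else T
    c=E[:3,3];d=E[:3,:3]@d
    return c+d*(z-c[2])/d[2]
def rot(o): return R.from_quat(np.roll(o["eef_rot"],-1))
def wristT(o):
    T=np.eye(4);T[:3,:3]=rot(o).as_matrix();T[:3,3]=o["eef_pos"]
    return T@vision.camera_model("wrist")["hand_eye"]
E
python3 - <<'E'
from h import *
s=130/590
P={k:ray("top",(109.6+u*s,164.6+v*s),z) for k,u,v,z in[("bar",222,252,.176),("guide",215,430,.170),("pump",392,345,.139),
 ("c1",203,90,.153),("c2",85,170,.153),("c3",70,297,.153),("c4",405,215,.153),("c5",283,412,.153),("base",0,0,0)]}
a=P["bar"][:2]
for k,p in P.items():
    d=p[:2]-a;print(k,p,np.hypot(*d),np.degrees(np.arctan2(d[1],d[0])))
im=cv2.imread("pics/top0.png")
blk=(im.max(2)<28).astype(np.uint8);blk[:205]=0;blk[236:]=0;blk[:,:148]=0;blk[:,168:]=0
c=max(cv2.findContours(blk,0,1)[0],key=cv2.contourArea);r=cv2.minAreaRect(c);print(r)
b=cv2.boxPoints(r);w=np.array([ray("top",q,.170)[:2] for q in b]);print(w.mean(0),w)
E
```

```text
bar [0.4846 0.3631 0.176 ] 0.0 0.0
guide [0.3929 0.3645 0.17  ] 0.09166636272204508 179.1018067467578
pump [0.4391 0.2806 0.139 ] 0.09415924427148042 -118.87259059918455
c1 [0.5753 0.3833 0.153 ] 0.09297683565136634 12.55070565777545
c2 [0.5315 0.4441 0.153 ] 0.09366010281327702 59.911054163242675
c3 [0.4634 0.4485 0.153 ] 0.08797669557182355 103.93351421905868
c4 [0.5075 0.2731 0.153 ] 0.09287927853076054 -75.70594899908343
c5 [0.4028 0.3341 0.153 ] 0.08674258654636112 -160.48146212481177
base [0.6654 0.5567 0.    ] 0.2649020248033205 46.960914380980974
((159.56178283691406, 220.1011199951172), (28.63211441040039, 9.144288063049316), 77.00537872314453)
[0.4855 0.3623] [[0.5164 0.3818]
 [0.5214 0.3608]
 [0.4547 0.343 ]
 [0.4498 0.3637]]
```

{"fn": "carry_out", "kwargs": {
  "deltas": "-20 -4 0 0 0 -0.04 0; -60 -10 0 0 0 -0.12 0; -105 -18 0 0 0 -0.21 0; -150 -26 0 0 0 -0.31 0; -195 -34 0 0 0 -0.4 0; -240 -42 0 0 0 -0.5 0; -280 -50 0 0 0 -0.59 0; -305 -54 0 0 0 -0.64 0; -312 -55 0 0 0 -0.65 0; -312 -55 0 0 0 -0.65 0; -312 -55 0 0 0 -0.65 0"
}}

```text
time_s: 1.48
eef_pos: [0.4844, 0.3641, 0.2311]
eef_rot: [-0.0, -0.131, 0.991, 0.0]
wrist_force: [-0.1, -0.2, 1.0]
opening: 1.0
grasp_force: 0.0
```

```bash
python3 - <<'E'
from h import *
from scipy.optimize import least_squares
o=sensors.get_obs();im=vision.camera("wrist");cv2.imwrite("pics/w1.png",cv2.convertScaleAbs(im,alpha=1.6));np.save("w1.npy",wristT(o))
print(o["time_s"],o["eef_pos"],o["q"],rot(o).as_matrix(),o["wrist_force"])
P=np.array([[.5753,.3833],[.5315,.4441],[.4634,.4485],[.4028,.3341],[.4391,.2806],[.5075,.2731]]);k=np.array([0,1,2,-4,-3,-2])
f=lambda x:(P-x[:2]-.092*np.c_[np.cos(x[2]+k*np.pi/4),np.sin(x[2]+k*np.pi/4)]).ravel()
r=least_squares(f,[.485,.363,.25]);print(r.x[:2],np.degrees(r.x[2]),r.fun*1000)
E
```

```text
1.475 [0.4844 0.3641 0.2311] [ 0.4488  0.2493  1.5256  0.0003  1.3673 -1.3849] [[-0.9657 -0.2598 -0.0006]
 [-0.2598  0.9657  0.    ]
 [ 0.0006  0.0002 -1.    ]] [-0.0641 -0.1715  1.0152]
[0.4866 0.3606] 15.18893121174411 [-0.0862 -1.4209 -0.837   3.6577  0.9043 -0.9028  4.9862 -2.4124 -1.763
 -0.1911 -3.2043  1.2695]
```

View pics/w1.png

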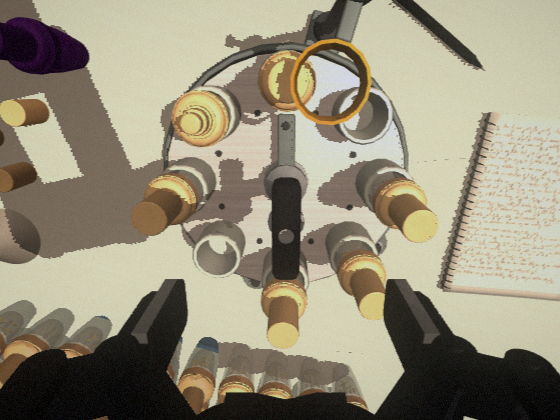

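The wrist view shows the bar aligned with the image column, centred at about (286,237). The guide ring is at (331,81), the pump bottle at (202,119) and the nests of the empty places at (364,114) and (218,256).

```bash
python3 - <<'E'
from h import *
im=cv2.imread("pics/w1.png");T=np.load("w1.npy")
b=(im.max(2)<60).astype(np.uint8);b[:165]=0;b[290:]=0;b[:,:265]=0;b[:,310:]=0
c=max(cv2.findContours(b,0,1)[0],key=cv2.contourArea);r=cv2.minAreaRect(c);print(r)
h=cv2.cvtColor(im,cv2.COLOR_BGR2HSV);g=cv2.inRange(h,(12,150,90),(25,255,255));g[:30]=0;g[135:]=0;g[:,:288]=0;g[:,380:]=0
pts=cv2.findNonZero(g)[:,0];hull=cv2.convexHull(pts);e=cv2.fitEllipse(hull);print(e)
w=np.array([ray("wrist",q,.176,T)[:2] for q in cv2.boxPoints(r)]);print(w)
d=ray("wrist",(286.5,179),.174,T)-ray("wrist",(287,270),.174,T)
bar=ray("wrist",(286,237),.176,T);print("bar",bar,w.mean(0),"yaw",np.degrees(np.arctan2(d[1],d[0])))
G=ray("wrist",e[0],.165,T);pm=ray("wrist",(202,119),.139,T)
G2=ray("top",(110+215*130/590-.4,165+430*130/590-.4),.166)
for ax in(bar,np.array([.4855,.362,0])):
  for n,p in(("g",G),("gtop",G2),("p",pm)):
    q=p-ax;print(n,p,np.hypot(*q[:2]),np.degrees(np.arctan2(q[1],q[0])))
E
```

```text
((285.5, 228.5), (101.0, 29.0), 90.0)
((329.9361572265625, 81.32221221923828), (80.5149154663086, 86.3372573852539), 17.98552131652832)
[[0.4526 0.3477]
 [0.4483 0.364 ]
 [0.5126 0.3823]
 [0.5175 0.3642]]
bar [0.4865 0.3659 0.176 ] [0.4828 0.3646] yaw -164.61349405470528
g [0.3927 0.3663 0.165 ] 0.09377550099785432 179.75641676152378
gtop [0.393  0.3656 0.166 ] 0.09346358750634251 -179.86133391704917
p [0.4352 0.2953 0.139 ] 0.08728734807567409 -125.99146890245414
g [0.3927 0.3663 0.165 ] 0.09288046357567231 177.36240808254257
gtop [0.393  0.3656 0.166 ] 0.09254270786157506 177.74000363387395
p [0.4352 0.2953 0.139 ] 0.08358132645973053 -127.00224425181857
```

{"fn": "carry_out", "kwargs": {
  "deltas": "-1 -1 10 0 0 0 0; -1 -1 25 0 0 0 0; -1 -1 40 0 0 0 0; -1 -1 55 0 0 0 0; -1 -1 68 0 0 0 0; -1 -1 78 0 0 0 0; -1 -1 83 0 0 0 0; -1 -1 85 0 0 0 0; -1 -1 85 0 0 0 0.3; -1 -1 85 0 0 0 0.5; -1 -1 85 0 0 0 0.6; -1 -1 85 0 0 0 0.6"
}}

```text
time_s: 3.02
eef_pos: [0.4868, 0.3628, 0.1465]
eef_rot: [0.0, -0.131, 0.991, 0.0]
wrist_force: [0.9, -0.2, -0.6]
opening: 0.402
grasp_force: 0.0
```

{"fn": "carry_out", "kwargs": {
  "deltas": "0 0 0 0 0 0 0.7; 0 0 0 0 0 0 0.75; 0 0 0 0 0 0 0.8; 0 0 0 0 0 0 0.9; 0 0 0 0 0 0 1; 0 0 0 0 0 0 1; 0 0 0 0 0 0 1"
}}

```text
time_s: 3.9
eef_pos: [0.4862, 0.3648, 0.1467]
eef_rot: [0.0, -0.131, 0.991, 0.002]
wrist_force: [-2.8, 9.8, 0.1]
opening: 0.199
grasp_force: 59.8
```

```bash
python3 - <<'E'
from h import *
o=sensors.get_obs();M=rot(o).as_matrix();print(o["time_s"],o["eef_pos"],o["wrist_force"],"tool F",M.T@o["wrist_force"],M.T@o["torque"],o["opening"],o["grasp_force"])
E
```

```text
3.9 [0.4862 0.3648 0.1467] [-2.7794  9.7588  0.1208] tool F [ 0.1521 10.1461 -0.0869] [-1.2053  0.0052  0.2481] 0.19886577284650225 59.84385699033737
```

{"fn": "carry_out", "kwargs": {
  "deltas": "0 1 0 0 0 0 1; 0 2 0 0 0 0 1; 0 2 -1 0 0 0 1; 0 2 -2 0 0 0 1; 0 2 -3 0 0 0 1; 0 2 -3.5 0 0 0 1; 0 2 -3.5 0 0 0 1"
}}

```text
time_s: 4.78
eef_pos: [0.486, 0.3649, 0.149]
eef_rot: [-0.0, -0.131, 0.991, 0.0]
wrist_force: [1.2, 5.7, -5.1]
opening: 0.201
grasp_force: 58.9
```

```bash
cat > st.py <<'E'
from h import *
o=sensors.get_obs();M=rot(o).as_matrix();print(o["time_s"],o["eef_pos"],"yaw",np.degrees(np.arctan2(M[1,0],M[0,0])),"F",o["wrist_force"],"tool F",M.T@o["wrist_force"],M.T@o["torque"],o["opening"],o["grasp_force"])
E
python3 st.py
```

```text
4.775 [0.486  0.3649 0.149 ] yaw -164.98173050410963 F [ 1.234   5.7137 -5.1484] tool F [-2.674   5.1957  5.1507] [-0.7522 -0.4601  0.0383] 0.2011332762098426 58.92565190792084
```

{"fn": "carry_out", "kwargs": {
  "deltas": "0 1 -0.7 0 0 0 1; 0 1 -0.7 0 0 0.03 1; 0 1 -0.7 0 0 0.08 1; 0 1 -0.7 0 0 0.14 1; 0 1 -0.7 0 0 0.2 1; 0 1 -0.7 0 0 0.26 1; 0 1 -0.7 0 0 0.32 1; 0 1 -0.7 0 0 0.38 1; 0 1 -0.7 0 0 0.43 1; 0 1 -0.7 0 0 0.46 1; 0 1 -0.7 0 0 0.47 1; 0 1 -0.7 0 0 0.47 1"
}}

```text
time_s: 6.28
eef_pos: [0.486, 0.3648, 0.1502]
eef_rot: [-0.0, 0.104, 0.995, -0.001]
wrist_force: [3.0, -4.8, -4.8]
opening: 0.197
grasp_force: 59.1
```

```bash
python3 st.py
```

```text
6.275 [0.486  0.3648 0.1502] yaw 168.08741195838672 F [ 3.0369 -4.8246 -4.7862] tool F [-3.9675 -4.0867  4.7922] [ 0.5815 -0.6736  0.0388] 0.19719168389462108 59.058974236249924
```

{"fn": "carry_out", "kwargs": {
  "deltas": "-0.3 -0.3 0 0 0 0.03 1; -0.5 -0.5 0 0 0 0.08 1; -0.5 -0.5 0 0 0 0.14 1; -0.5 -0.5 0 0 0 0.2 1; -0.5 -0.5 0 0 0 0.26 1; -0.5 -0.5 0 0 0 0.32 1; -0.5 -0.5 0 0 0 0.38 1; -0.5 -0.5 0 0 0 0.42 1; -0.5 -0.5 0 0 0 0.45 1; -0.5 -0.5 0 0 0 0.46 1; -0.5 -0.5 0 0 0 0.46 1; -0.5 -0.5 0 0 0 0.46 1"
}}

```text
time_s: 7.78
eef_pos: [0.4859, 0.3646, 0.1502]
eef_rot: [-0.0, 0.328, 0.945, -0.001]
wrist_force: [1.2, -5.1, -5.9]
opening: 0.202
grasp_force: 59.1
```

```bash
python3 - <<'E'
exec(open("st.py").read())
im=vision.camera("top");cv2.imwrite("pics/t2.png",im)
w=vision.camera("wrist");cv2.imwrite("pics/w2.png",cv2.convertScaleAbs(w,alpha=1.6))
E
```

```text
7.775 [0.4859 0.3646 0.1502] yaw 141.68621560019764 F [ 1.1991 -5.1438 -5.914 ] tool F [-4.1314 -3.2837  5.9178] [ 0.492  -0.7199  0.0428] 0.2019032819945714 59.07441169023514
```

View pics/w2.png

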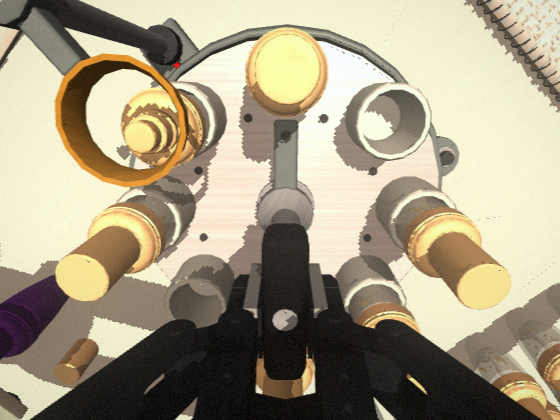

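The tool has turned -53.3° with the tooth clear. The pump bottle at (150,130) is nearly under the guide ring at (122,120) in the image, moving the right way. I'll lower lightly onto the ring and feel in 1° steps.

{"fn": "carry_out", "kwargs": {
  "deltas": "-0.6 -0.5 1 0 0 0 1; -0.6 -0.5 2 0 0 0 1; -0.6 -0.5 3 0 0 0 1; -0.6 -0.5 4 0 0 0 1; -0.6 -0.5 4.6 0 0 0 1; -0.6 -0.5 4.6 0 0 0 1; -0.6 -0.5 4.6 0 0 0 1"
}}

```text
time_s: 8.75
eef_pos: [0.4861, 0.3645, 0.1466]
eef_rot: [-0.0, 0.328, 0.945, -0.0]
wrist_force: [-4.9, -3.6, 1.2]
opening: 0.2
grasp_force: 60.0
```

```bash
python3 st.py
```

```text
8.75 [0.4861 0.3645 0.1466] yaw 141.74967762978787 F [-4.9332 -3.6078  1.1767] tool F [ 1.6411 -5.8876 -1.1747] [0.9269 0.2381 0.0292] 0.20000058657848205 60.04209503531456
```

{"fn": "carry_out", "kwargs": {
  "deltas": "0 -0.8 0.3 0 0 0.009 1; 0 -0.8 0.3 0 0 0.018 1; 0 -0.8 0.3 0 0 0.018 1; 0 -0.8 0.3 0 0 0.018 1"
}}

```text
time_s: 9.25
eef_pos: [0.4861, 0.3643, 0.1463]
eef_rot: [0.0, 0.336, 0.942, 0.001]
wrist_force: [-5.1, 1.5, 5.4]
opening: 0.201
grasp_force: 60.4
```

{"fn": "carry_out", "kwargs": {
  "deltas": "0 0 0 0 0 0.009 1; 0 0 0 0 0 0.018 1; 0 0 0 0 0 0.018 1; 0 0 0 0 0 0.018 1"
}}

```text
time_s: 9.75
eef_pos: [0.486, 0.3642, 0.1448]
eef_rot: [-0.0, 0.345, 0.939, 0.001]
wrist_force: [-2.5, 5.9, -4.6]
opening: 0.201
grasp_force: 59.3
```

```bash
python3 st.py
```

```text
9.75 [0.486  0.3642 0.1448] yaw 139.65653512321313 F [-2.4531  5.9445 -4.5756] tool F [5.7144 2.938  4.5832] [-0.3822  0.6894  0.0473] 0.2010940345363306 59.34651330113411
```

The tooth has dropped: z fell 1.5 mm and the downward load reversed. I'll follow it home.

{"fn": "carry_out", "kwargs": {
  "deltas": "0.5 0.3 1 0 0 0 1; 1 0.5 2 0 0 0 1; 1 0.5 3 0 0 0 1; 1 0.5 4 0 0 0 1; 1 0.5 4.8 0 0 0 1; 1 0.5 4.8 0 0 0 1"
}}

```text
time_s: 10.5
eef_pos: [0.4859, 0.3644, 0.1408]
eef_rot: [0.0, 0.345, 0.939, -0.0]
wrist_force: [2.7, -0.5, -4.4]
opening: 0.199
grasp_force: 59.5
```

```bash
python3 st.py
```

```text
10.5 [0.4859 0.3644 0.1408] yaw 139.66373002843076 F [ 2.695  -0.5479 -4.3608] tool F [-2.406   1.3259  4.3627] [-0.1038 -0.2372  0.1285] 0.19872086846889497 59.51225280761719
```

{"fn": "carry_out", "kwargs": {
  "deltas": "0 0 0.7 0 0 0 1; 0 0 1.3 0 0 0 1; 0 0 1.8 0 0 0 1; 0 0 1.8 0 0 0 1"
}}

```text
time_s: 11.0
eef_pos: [0.4859, 0.3645, 0.1397]
eef_rot: [0.0, 0.345, 0.939, 0.0]
wrist_force: [-0.0, -2.8, 3.8]
opening: 0.203
grasp_force: 60.5
```

```bash
python3 st.py
```

```text
11.0 [0.4859 0.3645 0.1397] yaw 139.67372499609812 F [-0.0258 -2.8161  3.7709] tool F [-1.8058 -2.1622 -3.7702] [ 0.4547 -0.4331  0.146 ] 0.20284382855087282 60.50790846347809
```

The handle is home, exactly 7 mm below the ring-top height, with a contact load of 3.8 N. I'll release and rise.

{"fn": "carry_out", "kwargs": {
  "deltas": "0 0 -0.4 0 0 0 1; 0 0 -0.4 0 0 0 0.7; 0 0 -0.4 0 0 0 0.55; 0 0 -0.4 0 0 0 0.5; 0 0 -0.4 0 0 0 0.5; 0 0 -8 0 0 0 0.5; 0 0 -25 0 0 0 0.5; 0 0 -50 0 0 0 0.5; 0 0 -85 0 0 0 0.4; 0 0 -120 0 0 0 0.3; 0 0 -140 0 0 0 0.3; 0 0 -140 0 0 0 0.3"
}}

```text
time_s: 12.5
eef_pos: [0.4864, 0.3651, 0.2814]
eef_rot: [0.001, 0.345, 0.939, 0.002]
wrist_force: [-0.5, -0.5, -0.2]
opening: 0.702
grasp_force: 0.0
```

```bash
python3 - <<'E'
exec(open("st.py").read())
im=vision.camera("top");w=vision.camera("wrist");s=vision.camera("scene")
f=lambda i,s:cv2.convertScaleAbs(cv2.resize(i,s,interpolation=cv2.INTER_CUBIC),alpha=1.7)
cv2.imwrite("pics/f.png",np.hstack([f(w,(400,300)),f(s[135:225,155:265],(366,300))]))
E
```

```text
12.5 [0.4864 0.3651 0.2814] yaw 139.67574222438506 F [-0.5497 -0.4848 -0.1635] tool F [ 0.1057 -0.726   0.1606] [ 0.0156  0.052  -0.0649] 0.7022085541679538 0.0
```

View pics/f.png

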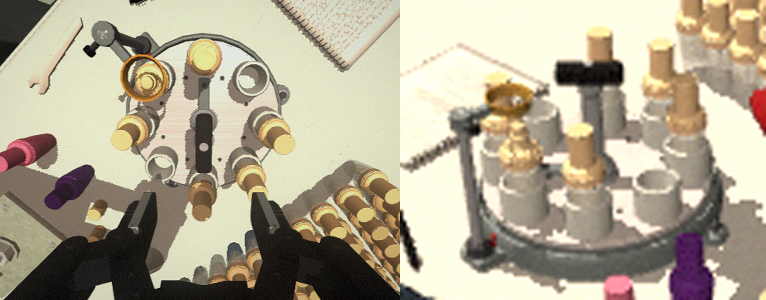

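The final view shows the pump bottle at the guide ring (145,77 in the wrist half). The handle is down and free, all the bottles are upright, and the gripper is clear.

```bash
python3 -c "
from bench import ctrl;print(ctrl.hand_in())"
```

```text
the job is handed in; nothing more can be done
None
```

I turned the dial about 55° the shorter way (clockwise from above); the bare-pump bottle is at the guide ring, the handle is fully home in the slot and released, all bottles are upright, and the job was handed in at about 12.7 s.

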